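# Empty the tilting milling jar and pin it upright

### The arm

A 6-joint arm with a two-finger parallel gripper is mounted at the origin on the work surface. World frame = base frame: x ahead of the robot, y to its left, z up, the work surface at z = 0. Lengths are in m, angles in rad, forces in N, time in s.
With the tool pointing down it reaches from about 0.25 to 0.725 m from the base axis. Payload 4 kg.
Tool frame: the origin (TCP) lies at the very end of the fingers, on their centre line; the grasp point (between the pads) lies 19 mm behind it; z points along the fingers, y is the line along which they close (so a half turn about z gives the same grasp; the last joint's range is limited). The gripper opens to 85 mm and grips with 20 to 120 N. Pads are 22 mm wide; open, the fingers measure 114 mm over their backs; the gripper's body (76 mm by 85 mm) begins 54 mm behind the grasp point. The pads swing forward as they close: fully open they stand 13 mm farther back than shut.
Start: joints at [1.121, 0.241, 0.005, 1.335, 0, 1.571], TCP at [0.217, 0.45, 0.231] pointing down, gripper open.
Joint ranges: [-2.72, 2.72], [-1.05, 1.87], [-1.09, 1.28], [-1.99, 2.15], [-1.42, 1.44], [-3.14, 3.14]. Speed limits (rad/s): [2.79, 2.79, 3.14, 3.14, 3.14, 3.14].

### API

Orientations are given as a unit quaternion [x, y, z, w].
In Python, from workcell import monitor, viewer, job gives the robot as it stands.
- The arm moves only by the tool arm_command, never from a script. Its argument "increments" is a list of rows, each an object of numbers: "dx", "dy", "dz": the shift along the tool's x, y, z in cm; "wx", "wy", "wz": the turn, a rotation vector about the tool's x, y, z in rad; "grip": the finger opening in cm, from 0 to 8.54. In form: [{"dx": .., "dy": .., "dz": .., "wx": .., "wy": .., "wz": .., "grip": ..}, ...]. A call has 1 to 10 rows; each row is the pose to reach, as a shift and turn from the pose commanded when the call began, along the tool's axes at that moment; what a row does not reach only later rows make up. A row lasts 1/10 s, in which the tool goes at most 50 mm and 8.59 degrees, less where a joint would pass 70% of its speed; a pose out of reach is approached as far as the arm can. A call with a gripper value outside its range is refused whole. The fingers move at their own pace and stop on an object; the grip force is fixed at half the most. Time passes only in rows, so rows that repeat a pose let the fingers close. It gives the time, the measured TCP pose, the force, the opening and the grip force at its end, in the units of the state.
- monitor.get_obs(): the state, without advancing time (a new reading comes with each control period).
- viewer.camera(name): name is "scene" or "top"; returns (picture, depth): 400x640x3 uint8, red, green, blue; 400x640 float32, m along the optical axis (not along the pixel's ray), 0 where there is no reading.
- viewer.get_calibration(name): a dict with "fovy" (degrees; the focal length in pixels is half the picture's height over the tangent of half this angle, whatever the lens; pixels are square), "cx", "cy" (the principal point, pixels), "dist_coeffs" ([k1, k2, p1, p2, k3] as OpenCV has them; the pictures are not rectified), "view" (4x4, takes a point from world to camera coordinates). Camera axes: x right, y up, looking along -z (the intrinsics and any distortion apply to the point x, -y, -z); pixel columns grow to the right and rows downward; lengths in m; the calibration is good to about 2 mm. A picture is of the moment at which its call begins. get_calibration takes no time and is no camera call.
- job.job_done(): hands the job in; it is judged then, once.
The state is a dict: "clock": time; "joint_pos": joint angles; "joint_vel": joint speeds; "tau": joint torques, N m; "eef_pos": TCP position; "tool_rot": TCP orientation; "ft_force": force on the tool from outside, world axes, zero at the start; "ft_torque": the same for the moment, N m; "grip_width": finger opening in m; "grasp_force": force on a finger pad.
Only numpy, scipy, OpenCV 4.12 (cv2) and the standard library are available. Lean on these libraries where they do the work, as an engineer would, in place of code of your own. Each camera call takes 0.05 s, during which the arm holds its last target. There are 200 camera calls.

### The job

Tip the white milling jar, which has a red handle bar, far enough that all five grinding balls roll out into the steel tray beneath it, then swing the jar back fully upright. Then take the steel lock pin from its wooden holder and push it fully home, down through the hole in the jar's yellow ear and into the stand, so that the jar is locked upright. All the balls must stay in the tray, and the vase and the amber bottle must be left standing where they are.

Things in the scene. Friction and masses are not known exactly. Their poses are not given: they have to be found in the camera images.
- stand: Fixed stand: grey base 300 x 270 x 12 mm; two blue uprights (at y -90 and +90 mm, 168 mm high, 50 x 12 mm) carry the jar; at +y a dark steel lock block 56 x 54 mm, 140 mm high. Origin: on the table under the jar's centre. x points the way the jar pours (roughly away from the robot), y along the hinge, z up. Hinge axis 150 mm above the origin.
- jar (a joint): Jar tilt, rad: 0 = upright (hard stop), grows as the mouth swings to the stand's +x, 1.571 = mouth level, stop at 2.1. Stiff hinge (0.3 N m, about 3 N at the handle): the jar stays where left. White open jar with a blue band, 104 mm wide, 120 mm high, wall 5 mm; underside 65 mm below the hinge axis, rim 55 mm above.
- jar_handle (a point): Middle of the jar's red round bar, 12 mm thick, 100 mm long, along the stand's y. Jar upright: 108 mm from the hinge axis towards the stand's -x, 45 mm above it (195 mm above the table), 50 mm clear of the jar. It swings about the hinge up, over and down at +x, always above the axis: a gripper pointing down can hold it all the way, the bar turning in the pads.
- jar_mouth (a point): Centre of the jar's open mouth, 55 mm from the hinge axis; turns with the jar.
- tray: Fixed open steel tray 250 (x) x 155 (y) x 50 mm high, wall 4 mm, on the stand's base between the uprights, below the jar and reaching beyond it to the stand's +x. Origin: centre of its underside, 12 mm above the table; axes as the stand's.
- pin: Loose lock pin, 100 mm long, about 60 g: steel shank 10 mm thick, 60 mm long, chamfered foot; steel collar 30 mm wide, z 60 to 66 mm; red round grip 24 mm thick, z 66 to 100 mm. Origin: lower tip of the shank; z up along the pin. It starts upright in the holder, tip 6 mm above the table, collar resting on the holder.
- holder: Fixed wooden block 64 x 64 x 66 mm with a hole 14 mm wide and 64 mm deep in the middle of its top, in which the pin stands. Origin: centre of its underside.
- lock_hole (a point): Mouth centre of the hole in the lock block's top, 140 mm above the table, at x -55, y +125 mm in the stand's frame: 13 mm wide, 62 mm deep, vertical. With the jar upright its yellow ear (plate 50 x 44 x 8 mm, top 150 mm above the table, 16 mm through hole on the same axis) lies over it. Pin home: collar on the ear, tip 50 mm below this point.
- ball0_center (a point): Centre of grinding ball 0: porcelain, 26 mm in diameter, 22 g, terracotta; it starts on the floor of the jar.
- ball1_center (a point): Centre of grinding ball 1: porcelain, 26 mm in diameter, 22 g, yellow; it starts on the floor of the jar.
- ball2_center (a point): Centre of grinding ball 2: porcelain, 26 mm in diameter, 22 g, terracotta; it starts on the floor of the jar.
- ball3_center (a point): Centre of grinding ball 3: porcelain, 26 mm in diameter, 22 g, yellow; it starts on the floor of the jar.
- ball4_center (a point): Centre of grinding ball 4: porcelain, 26 mm in diameter, 22 g, terracotta; it starts on the floor of the jar.
- vase: Bystander: white flattened round vase with painted bands, 60 x 156 x 175 mm high, loose. Origin: centre of its underside.
- dropper: Bystander: amber glass bottle with white cap, 48 mm across, 110 mm high, loose. Origin: centre of its underside.
There are look-alikes about, which are no part of the job. Leave any green, pink or turquoise look-alike of the pin alone.

How it is judged:
By the outcome, as a careful person would: the job done as asked, in the order asked, and still so for the second after the job is handed in, with the robot touching nothing.
It also fails if it takes over 67 s, if anything falls off the work surface, if the arm or the gripper's body presses on something with over 40 N, if the wrist force passes 120 N, or if a joint passes its speed limit or range.

## Working session

There is one attempt and no reset: what is moved stays moved. The work goes in short steps, Python scripts to look and compute and a tool call to move; the robot and the scene stay as the last step left them, time stands still between calls to the robot, and variables do not carry over. Pictures are saved under pics/ and viewed, at most 10 in all, crops included, and the job is handed in when it is done.

Besides the shell and the picture viewer there is one more tool, called in YAML: its name, and indented under it one key for each argument. arm_command: Moves the arm, as the interface text tells. Its arguments: {"type":"object","properties":{"increments":{"type":"array","items":{"type":"object","properties":{"dx":{"type":"number"},"dy":{"type":"number"},"dz":{"type":"number"},"wx":{"type":"number"},"wy":{"type":"number"},"wz":{"type":"number"},"grip":{"type":"number"}}}}},"required":["increments"]}

```bash
mkdir -p pics
cat > h.py <<'E'
import numpy as np, cv2
from workcell import monitor, viewer, job
def cal(n):
    c=viewer.get_calibration(n); f=200/np.tan(np.radians(c["fovy"])/2)
    K=np.array([[f,0,c["cx"]],[0,f,c["cy"]],[0,0,1]]); return K,np.array(c["dist_coeffs"],float),np.array(c["view"])
def cloud(n,d):
    K,D,V=cal(n); u,v=np.meshgrid(np.arange(640.),np.arange(400.))
    p=cv2.undistortPoints(np.stack([u,v],-1).reshape(-1,1,2),K,D).reshape(400,640,2)
    P=np.stack([p[...,0]*d,-p[...,1]*d,-d,np.ones_like(d)],-1)
    return (P@np.linalg.inv(V).T)[...,:3]
def proj(n,X):
    K,D,V=cal(n); X=np.atleast_2d(X); C=(np.c_[X,np.ones(len(X))]@V.T)[:,:3]*[1,-1,-1]
    return cv2.projectPoints(C,np.zeros(3),np.zeros(3),K,D)[0].reshape(-1,2)
def snap(n,f=None):
    p,d=viewer.camera(n)
    if f: cv2.imwrite("pics/"+f,p[...,::-1])
    return p,d,cloud(n,d)
E
python3 - <<'E'
from h import *
for n in("scene","top"):
    p,d,c=snap(n,n+"0.png"); np.savez(n+"0.npz",p=p,d=d,c=c)
    print(n,cal(n)[1],np.linalg.inv(cal(n)[2])[:3,3])
print(monitor.get_obs())
E
```

```text
scene [0.03697894 0.         0.         0.         0.        ] [1.14471306 0.54571576 0.77734474]
top [-0.06151185  0.          0.          0.          0.        ] [0.34158859 0.01337276 1.4146188 ]
{'clock': 0.1, 'joint_pos': array([ 1.12101109e+00,  2.41310302e-01,  3.89513890e-03,  1.33522911e+00,
       -1.42070203e-05,  1.57080778e+00]), 'joint_vel': array([ 0.00011699, -0.00056021,  0.00452047, -0.00128599,  0.00132471,
       -0.00041886]), 'tau': array([-5.10819809e-04, -3.73138261e+01,  2.53010184e+01,  1.08721710e-02,
       -2.58320324e-05,  3.37399186e-06]), 'eef_pos': array([0.21714668, 0.44976449, 0.23052946]), 'tool_rot': array([ 2.23007168e-01,  9.74816367e-01, -9.02289483e-04, -1.99117441e-04]), 'ft_force': array([-0.96431222, -0.61731871, -0.07815909]), 'ft_torque': array([-0.02179597, -0.01634233,  0.09063692]), 'grasp_force': 0.0, 'grip_width': 0.08540414602456979}
```

View pics/scene0.png

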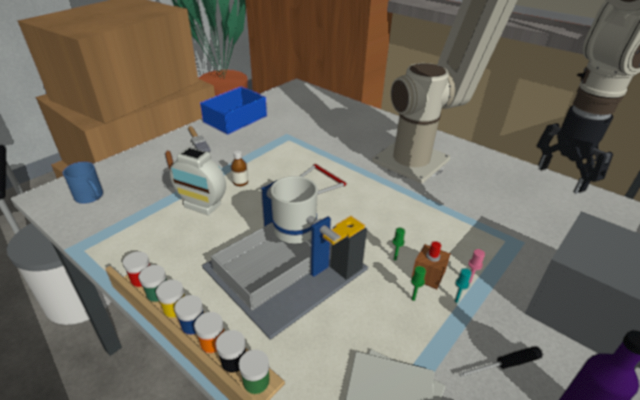

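View pics/top0.png

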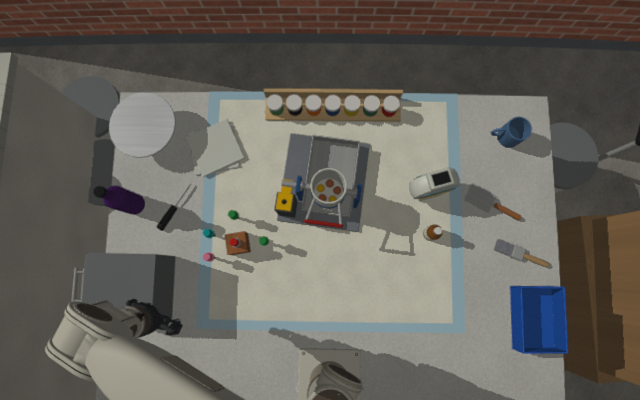

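The top view shows the jar at (328,188), its red bar at (325,223), the yellow ear at (286,201), and the pin's red grip at (234,241) in the holder. The look-alikes are at (233,214), (264,240), (208,233) and (208,257). The vase is at (433,183) and the dropper at (433,232). Next I'll measure these.

```bash
python3 - <<'E'
from h import *
for n,boxes in(("top",dict(handle=(300,212,352,235),pin=(224,232,246,252),ear=(272,180,300,220))),("scene",dict(handle=(305,155,355,195),pin=(420,235,450,285),ear=(325,210,375,250)))):
    z=np.load(n+"0.npz"); p=z["p"].astype(int); c=z["c"]
    r,g,b=p[...,0],p[...,1],p[...,2]
    for k,(x0,y0,x1,y1) in boxes.items():
        m=np.zeros((400,640),bool); m[y0:y1,x0:x1]=1
        m&= (r>110)&(g>90)&(b<70) if k=="ear" else (r>80)&(r>2*g)&(r>2*b)
        q=c[m]; v,u=np.nonzero(m)
        print(n,k,m.sum(),"px",u.mean(),v.mean(),u.min(),u.max(),v.min(),v.max())
        print("  med",np.median(q,0).round(4),"lo",np.percentile(q,5,0).round(4),"hi",np.percentile(q,95,0).round(4))
        if k=="handle":
            q=q[(q[:,2]>.17)&(q[:,2]<.22)]; 
            o=np.cov(q[:,:2].T); w,V=np.linalg.eigh(o); print("  dir",V[:,1],np.degrees(np.arctan2(V[1,1],V[0,1])), "ctr",q.mean(0), "ext",np.ptp((q[:,:2]@V[:,1])))
z=np.load("top0.npz");c=z["c"]
def med(x0,y0,x1,y1,lo,hi):
    q=c[y0:y1,x0:x1].reshape(-1,3); q=q[(q[:,2]>lo)&(q[:,2]<hi)]; return q
q=med(300,160,360,215,.198,.212); print("rim",len(q),q.mean(0),q.min(0),q.max(0))
rect=cv2.minAreaRect(q[:,:2].astype(np.float32)*1000); print(rect, cv2.minEnclosingCircle(q[:,:2].astype(np.float32)*1000))
q=med(275,130,375,235,.006,.018); print("base",len(q),cv2.minAreaRect(q[:,:2].astype(np.float32)*1000))
q=med(300,130,365,235,.055,.07); print("trayrim",len(q),cv2.minAreaRect(q[:,:2].astype(np.float32)*1000))
q=med(215,225,255,260,.06,.072); print("holder",len(q),cv2.minAreaRect(q[:,:2].astype(np.float32)*1000),q.mean(0))
q=med(215,225,255,260,.09,.12); print("pintop",len(q),q.mean(0))
E
python3 - <<'E'
import cv2
a=cv2.imread('pics/top0.png')[120:280,190:390]
cv2.imwrite('pics/crop1.png',cv2.resize(a,None,fx=3.7,fy=3.7,interpolation=cv2.INTER_CUBIC))
E
```

```text
top handle 132 px 322.6212121212121 222.87121212121212 304 341 220 227
  med [0.4738 0.0245 0.2006] lo [ 0.4657 -0.022   0.1968] hi [0.4814 0.071  0.2046]
  dir [0.12102064 0.99264999] 83.04898997150092 ctr [0.47393853 0.02413401 0.20063687] ext 0.10545261142715774
top pin 55 px 232.8 241.6727272727273 229 237 238 245
  med [0.4236 0.2968 0.1051] lo [0.414  0.2871 0.0665] hi [0.434  0.3166 0.1101]
top ear 309 px 284.42394822006474 198.210355987055 276 292 180 210
  med [0.5517 0.1375 0.1501] lo [0.5195 0.1206 0.1449] hi [0.5858 0.1599 0.1544]
scene handle 82 px 329.2073170731707 174.2560975609756 315 345 165 184
  med [0.476  0.0321 0.1983] lo [ 0.4702 -0.0122  0.1961] hi [0.4815 0.0755 0.2009]
  dir [0.11527135 0.99333404] 83.38072373254818 ctr [0.47634971 0.0308648  0.19827342] ext 0.09827854111535222
scene pin 148 px 434.6756756756757 249.43243243243242 429 440 242 257
  med [0.4298 0.3041 0.0946] lo [0.4174 0.2939 0.0745] hi [0.4337 0.3118 0.1065]
scene ear 453 px 346.41942604856513 228.77041942604856 325 364 217 244
  med [0.554  0.1459 0.1482] lo [0.5217 0.1265 0.1393] hi [0.6056 0.1658 0.1503]
rim 269 [0.56899949 0.01360705 0.20389488] [ 0.49841533 -0.04092423  0.19806196] [0.63217698 0.06856184 0.21177156]
((563.5873413085938, 11.734439849853516), (103.33749389648438, 138.66629028320312), 85.60724639892578) ((561.0265502929688, 23.91289520263672), 76.90066528320312)
base 3812 ((634.7098999023438, 21.897201538085938), (352.4007568359375, 333.7214660644531), 0.7384421825408936)
trayrim 346 ((644.3052368164062, -0.5635833740234375), (175.294921875, 252.05320739746094), 82.19209289550781)
holder 334 ((423.9053955078125, 296.49267578125), (64.4441909790039, 62.40764617919922), 10.949304580688477) [0.42369221 0.29531358 0.06641911]
pintop 46 [0.42361321 0.29567848 0.10513427]
```

View pics/crop1.png

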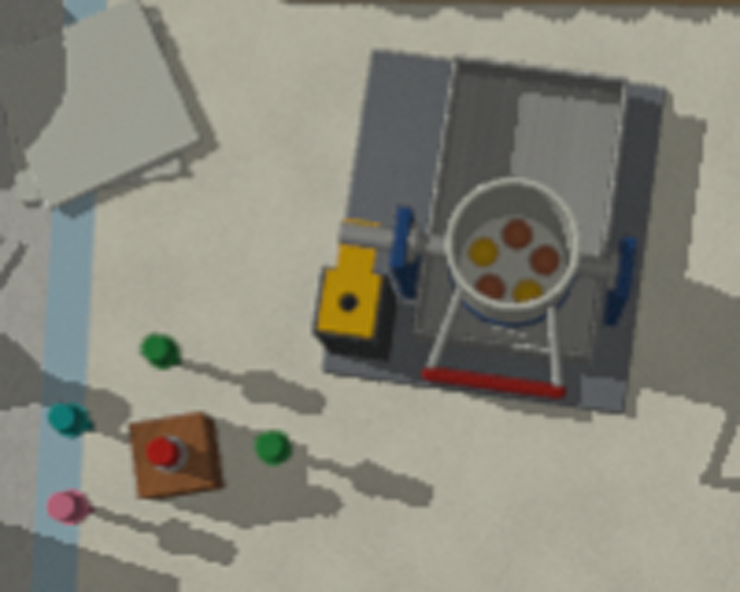

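```bash
cat >> h.py <<'E'
def ray(n,uv,z):
    K,D,V=cal(n); p=cv2.undistortPoints(np.array(uv,float).reshape(-1,1,2),K,D).reshape(-1,2)
    I=np.linalg.inv(V); d=np.c_[p[:,0],-p[:,1],-np.ones(len(p))]@I[:3,:3].T; o=I[:3,3]
    return o+d*((np.reshape(z,(-1,1))-o[2])/d[:,2:])
def red(p,box):
    x0,y0,x1,y1=box; m=np.zeros((400,640),bool); m[y0:y1,x0:x1]=1
    r,g,b=[p[...,i].astype(int) for i in range(3)]; m&=(r>80)&(r>2*g)&(r>2*b); return m
E
python3 - <<'E'
from h import *
for n,hb,pb,eb in(("top",(300,212,352,235),(224,232,246,252),(276,194,294,210)),("scene",(305,155,355,195),(420,235,450,285),(338,216,362,238))):
    p=np.load(n+"0.npz")["p"]
    m=red(p,hb); v,u=np.nonzero(m); rc=cv2.minAreaRect(np.c_[u,v].astype(np.float32))
    print(n,"handle",ray(n,rc[0],.197).round(4),rc)
    line=cv2.fitLine(np.c_[u,v].astype(np.float32),cv2.DIST_L2,0,.01,.01).ravel()
    e=ray(n,[line[2:]-line[:2]*15,line[2:]+line[:2]*15],[.197,.197]); dd=e[1]-e[0]; print(" dir",np.degrees(np.arctan2(dd[1],dd[0])))
    m=red(p,pb); v,u=np.nonzero(m); print(" pin px",u.mean(),v.mean()," z.106/.094/.089:",ray(n,[(u.mean(),v.mean())]*3,[.106,.094,.089])[:,:2].round(4).tolist())
    x0,y0,x1,y1=eb; g=p[y0:y1,x0:x1].max(-1).astype(int)
    gg=p[y0:y1,x0:x1].astype(int).sum(-1)
    print(gg//10)
E
```

```text
top handle [[0.4746 0.0244 0.197 ]] ((322.5304260253906, 222.77688598632812), (37.471397399902344, 3.6480565071105957), 7.765166282653809)
 dir -96.95791062309085
 pin px 232.8 241.6727272727273  z.106/.094/.089: [[0.4232, 0.2966], [0.4239, 0.2992], [0.4242, 0.3002]]
[[36 25 29 30 30 31 31 31 31 31 30 30 30 31 29 31 26 20]
 [33 25 30 31 31 31 31 30 31 31 31 30 31 31 31 30 25 16]
 [33 26 29 31 31 31 31 31 31 31 31 31 31 31 31 30 24 15]
 [32 27 29 31 31 31 31 31 30 31 31 31 31 31 31 31 23 15]
 [29 29 30 31 31 31 31 28 29 29 31 31 31 31 31 30 22 13]
 [29 30 31 31 31 29 24 20 19 22 28 30 31 31 31 28 20 12]
 [27 30 31 31 31 25 19 13 11 13 23 29 31 30 30 28 20 12]
 [26 30 31 31 31 24 14  9  9  9 18 28 31 31 30 26 18 11]
 [28 30 31 31 31 23 14  9  8 11 21 28 31 31 31 24 16 10]
 [28 30 31 31 31 28 20 13 12 19 28 30 31 31 31 23 15 11]
 [29 30 31 31 31 30 28 25 25 27 30 31 31 31 31 22 13 10]
 [30 30 31 31 31 31 30 30 29 30 31 31 31 31 30 22 13 10]
 [30 30 31 30 31 31 31 31 31 31 31 31 31 31 29 21 13  9]
 [30 31 31 31 31 31 31 31 31 31 31 31 31 31 28 19 12  9]
 [29 30 31 31 31 31 31 31 31 31 31
[... 1310 characters left out ...]
32 32 32 33 33 34 35 35]
 [32 31 32 32 32 32 32 32 32 32 32 32 32 32 32 32 33 33 33 34 34 34 34 31]
 [32 32 32 32 32 32 32 32 32 32 32 32 32 32 32 32 32 33 34 35 35 33 29 25]
 [32 32 32 32 32 32 32 32 32 32 32 32 32 32 32 33 33 34 35 33 31 27 22 18]
 [33 32 32 32 32 32 32 32 32 31 31 32 32 33 33 34 35 34 32 28 23 19 17 16]
 [34 33 32 32 32 32 32 32 31 30 31 32 33 34 34 35 33 31 25 20 17 17 17 17]
 [36 35 33 32 32 33 33 33 31 28 28 31 34 34 34 32 27 23 19 16 16 17 17 18]
 [38 38 36 34 33 33 34 34 30 26 26 31 34 33 30 26 20 17 16 16 17 18 18 18]
 [41 40 39 36 34 34 33 31 26 22 25 28 30 27 23 19 17 17 17 17 17 17 18 18]
 [42 42 40 37 34 32 29 24 19 18 21 24 24 20 17 16 17 17 17 18 18 18 18 18]]
```

Run:
```python
from h import *
print(ray("top",(283.9,201.3),.15),ray("scene",(350.0,224.6),.15))
# stand model from handle & hole for yaw -7
for yaw in(-6,-7,-8):
    a=np.radians(yaw);R=np.array([[np.cos(a),-np.sin(a)],[np.sin(a),np.cos(a)]])
    print(yaw,"hole-handle expected",R@[53,125])
p=np.load("top0.npz")
z=np.load("top0.npz");c=z["c"]
# known z checks: table height seen by both
for n in("top","scene"):
    c=np.load(n+"0.npz")["c"]; 
    m=(c[...,0]>.3)&(c[...,0]<.42)&(c[...,1]>-.05)&(c[...,1]<.2); print(n,np.median(c[m],0), np.polyfit(c[m][:,0],c[m][:,2],1))
    # amber/vase/ block edges comparisons: holder top
    m=(abs(c[...,0]-.424)<.06)&(abs(c[...,1]-.298)<.06)&(abs(c[...,2]-.066)<.003)
    print(cv2.minAreaRect(c[m][:,:2].astype(np.float32)*1000))
    m=(abs(c[...,0]-.562)<.07)&(abs(c[...,1]-.015)<.07)&(abs(c[...,2]-.205)<.004)
    q=c[m]; A=np.c_[2*q[:,:2],np.ones(len(q))]; s=np.linalg.lstsq(A,(q[:,:2]**2).sum(1),rcond=None)[0]; print("rim",s[:2],np.sqrt(s[2]+s[0]**2+s[1]**2),len(q))
    # fingers
    m=(abs(c[...,0]-.217)<.1)&(abs(c[...,1]-.45)<.1)&(c[...,2]>.215)&(c[...,2]<.28); q=c[m]; print("finger",len(q),q.mean(0) if len(q) else 0, cv2.minAreaRect(q[:,:2].astype(np.float32)*1000))
```

```text
[[0.54209088 0.14007329 0.15      ]] [[0.54158346 0.14571409 0.15      ]]
-6 hole-handle expected [ 65.77571836 118.77522837]
-7 hole-handle expected [ 67.83861396 117.60919375]
-8 hole-handle expected [ 69.88084526 116.40733424]
top [0.34158859 0.0299909  0.00306668] [-5.22647645  2.2280317 ]
((423.89288330078125, 296.5573425292969), (64.4441909790039, 61.601314544677734), 10.949304580688477)
rim [0.57294836 0.01099581] 0.05260171390134869 201
finger 27 [0.21516665 0.42154322 0.26176432] ((225.3610076904297, 440.5679626464844), (107.65399932861328, 6.193048000335693), 61.24494934082031)
scene [ 3.53490221e-01  8.66289821e-02 -2.61827519e-04] [-0.00019797 -0.00021378]
((422.3410339355469, 301.0104675292969), (67.7745590209961, 63.325313568115234), 10.077155113220215)
rim [0.58077767 0.01335262] 0.04928961543952002 237
finger 307 [0.22234269 0.45427558 0.26271595] ((218.2499542236328, 450.96954345703125), (115.08562469482422, 25.26637077331543), 62.8052864074707)
```

The scene camera agrees with the known finger position (218,451 mm against 217,450 mm). My estimates in metres are handle (0.475, 0.028), hole (0.542, 0.143) and pin (0.4235, 0.30), with stand yaw about -7°. I'll move above the handle with the fingers partly closed.

arm_command:
  increments:
    - {"dx":-41.6,"dy":-26.8,"dz":-3.5,"wz":1.243,"grip":4}
    - {"dx":-41.6,"dy":-26.8,"dz":-3.5,"wz":1.243,"grip":4}
    - {"dx":-41.6,"dy":-26.8,"dz":-3.5,"wz":1.243,"grip":4}
    - {"dx":-41.6,"dy":-26.8,"dz":-3.5,"wz":1.243,"grip":4}
    - {"dx":-41.6,"dy":-26.8,"dz":-3.5,"wz":1.243,"grip":4}
    - {"dx":-41.6,"dy":-26.8,"dz":-3.5,"wz":1.243,"grip":4}
    - {"dx":-41.6,"dy":-26.8,"dz":-3.5,"wz":1.243,"grip":4}
    - {"dx":-41.6,"dy":-26.8,"dz":-3.5,"wz":1.243,"grip":4}
    - {"dx":-41.6,"dy":-26.8,"dz":-3.5,"wz":1.243,"grip":4}
    - {"dx":-41.6,"dy":-26.8,"dz":-3.5,"wz":1.243,"grip":4}

```text
validation failed for argument at $.in...
```

arm_command:
  increments:
    - {"grip":4}
    - {"grip":4}
    - {"grip":4}

```text
validation failed for argument at $.in...
```

```bash
cat >> h.py <<'E'
from scipy.spatial.transform import Rotation as Ro
def togo(target,yaw_y=None):
    o=monitor.get_obs(); R=Ro.from_quat(o["tool_rot"]).as_matrix()
    print("t",o["clock"].round(2) if hasattr(o["clock"],"round") else o["clock"],"tcp",o["eef_pos"].round(4),"y-axis deg",np.degrees(np.arctan2(R[1,1],R[0,1])).round(2),"zaxis",R[:,2].round(4),"w",o["grip_width"],"F",o["ft_force"].round(1),"gf",o["grasp_force"])
    if target is not None: print("tool cm",(R.T@(np.array(target)-o["eef_pos"])*100).round(2))
E
python3 - <<'E'
from h import *
togo([.475,.028,.176])
p,d,c=snap("scene","s1.png")
a=p[110:290,230:430]; cv2.imwrite("pics/s1c.png",cv2.resize(a[...,::-1],None,fx=3.3,fy=3.3,interpolation=cv2.INTER_CUBIC))
E
```

```text
t 0.1 tcp [0.2171 0.4498 0.2305] y-axis deg 64.23 zaxis [-8.0e-04 -1.7e-03 -1.0e+00] w 0.08540414602456979 F [-1.  -0.6 -0.1] gf 0.0
tool cm [-41.56 -26.76   5.5 ]
```

View pics/s1c.png

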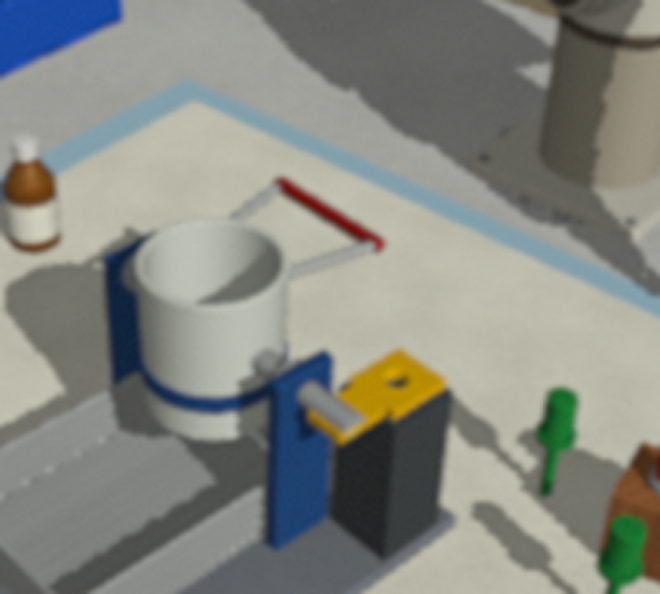

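The arm didn't move because the call was refused. The picture shows the jar unchanged, with the handle at crop (330,213) and the ear hole at (398,378). I'll retry with every key given.

arm_command:
  increments:
    - {"dx":-41.6,"dy":-26.8,"dz":-3.5,"wx":0,"wy":0,"wz":1.243,"grip":4}
    - {"dx":-41.6,"dy":-26.8,"dz":-3.5,"wx":0,"wy":0,"wz":1.243,"grip":4}

```text
clock: 0.35
eef_pos: [0.2692, 0.3647, 0.2376]
tool_rot: [0.367, 0.93, -0.001, -0.0]
ft_force: [1.0, -0.3, 0.4]
grip_width: 0.0589
grasp_force: 0.0
```

arm_command:
  increments:
    - {"dx":-38.0,"dy":-10.5,"dz":-2.5,"wx":0,"wy":0,"wz":0.943,"grip":4}
    - {"dx":-38.0,"dy":-10.5,"dz":-2.5,"wx":0,"wy":0,"wz":0.943,"grip":4}
    - {"dx":-38.0,"dy":-10.5,"dz":-2.5,"wx":0,"wy":0,"wz":0.943,"grip":4}
    - {"dx":-38.0,"dy":-10.5,"dz":-2.5,"wx":0,"wy":0,"wz":0.943,"grip":4}
    - {"dx":-38.0,"dy":-10.5,"dz":-2.5,"wx":0,"wy":0,"wz":0.943,"grip":4}
    - {"dx":-38.0,"dy":-10.5,"dz":-2.5,"wx":0,"wy":0,"wz":0.943,"grip":4}
    - {"dx":-38.0,"dy":-10.5,"dz":-2.5,"wx":0,"wy":0,"wz":0.943,"grip":4}
    - {"dx":-38.0,"dy":-10.5,"dz":-2.5,"wx":0,"wy":0,"wz":0.943,"grip":4}
    - {"dx":-38.0,"dy":-10.5,"dz":-2.5,"wx":0,"wy":0,"wz":0.943,"grip":4}
    - {"dx":-38.0,"dy":-10.5,"dz":-2.5,"wx":0,"wy":0,"wz":0.943,"grip":4}

```text
clock: 1.35
eef_pos: [0.4759, 0.0284, 0.2628]
tool_rot: [0.75, 0.662, -0.0, -0.001]
ft_force: [0.0, -0.3, -0.7]
grip_width: 0.0402
grasp_force: 0.0
```

Run:
```python
from h import *
togo([.475,.028,.176])
p,d,c=snap("scene")
q=c[(abs(c[...,0]-.475)<.09)&(abs(c[...,1]-.028)<.06)&(c[...,2]>.25)&(c[...,2]<.31)]; print(len(q),q.min(0),q.max(0),cv2.minAreaRect(q[:,:2].astype(np.float32)*1000))
```

```text
t 1.35 tcp [0.4759 0.0284 0.2628] y-axis deg -7.15 zaxis [-1.5e-03  3.0e-04 -1.0e+00] w 0.04022268507836559 F [ 0.  -0.3 -0.7] gf 0.0
tool cm [-0.05 -0.07  8.68]
338 [0.42693253 0.01903577 0.26226546] [0.51873148 0.05012954 0.30998799] ((470.9944763183594, 31.035362243652344), (30.463937759399414, 92.79532623291016), 80.25232696533203)
```

arm_command:
  increments:
    - {"dx":0,"dy":0,"dz":4,"wx":0,"wy":0,"wz":0,"grip":4}
    - {"dx":0,"dy":0,"dz":6,"wx":0,"wy":0,"wz":0,"grip":4}
    - {"dx":0,"dy":0,"dz":7.5,"wx":0,"wy":0,"wz":0,"grip":4}
    - {"dx":0,"dy":0,"dz":8.6,"wx":0,"wy":0,"wz":0,"grip":4}
    - {"dx":0,"dy":0,"dz":8.6,"wx":0,"wy":0,"wz":0,"grip":4}
    - {"dx":0,"dy":0,"dz":8.6,"wx":0,"wy":0,"wz":0,"grip":2}

```text
clock: 2.0
eef_pos: [0.4759, 0.0301, 0.1779]
tool_rot: [0.748, 0.663, 0.0, 0.0]
ft_force: [0.5, 0.8, 0.8]
grip_width: 0.0268
grasp_force: 0.0
```

arm_command:
  increments:
    - {"dx":0,"dy":0,"dz":0,"wx":0,"wy":0,"wz":0,"grip":1}
    - {"dx":0,"dy":0,"dz":0,"wx":0,"wy":0,"wz":0,"grip":0.8}
    - {"dx":0,"dy":0,"dz":0,"wx":0,"wy":0,"wz":0,"grip":0.8}
    - {"dx":0,"dy":0,"dz":0,"wx":0,"wy":0,"wz":0,"grip":0.8}

```text
clock: 2.4
eef_pos: [0.4743, 0.0302, 0.1784]
tool_rot: [0.749, 0.663, -0.0, -0.001]
ft_force: [-6.5, 1.9, 5.0]
grip_width: 0.0098
grasp_force: 58.5
```

Run:
```python
from h import *
togo(None)
# arc rows: tool dx=stand y, dy=stand x, dz=down ; from t0=0
a0=np.arctan2(45,-108); r=np.hypot(45,108)
for t in np.arange(0,2.11,.1): print(round(t,2),"dy %.2f dz %.2f"%((r*np.cos(a0-t)+108)/10,-(r*np.sin(a0-t)-45)/10))
```

```text
t 2.4 tcp [0.4743 0.0302 0.1784] y-axis deg -6.96 zaxis [-0.0023  0.0019 -1.    ] w 0.009803122642835378 F [-6.5  1.9  5. ] gf 58.45756709575653
0.0 dy 0.00 dz 0.00
0.1 dy 0.50 dz -1.06
0.2 dy 1.11 dz -2.06
0.3 dy 1.81 dz -2.99
0.4 dy 2.60 dz -3.85
0.5 dy 3.48 dz -4.63
0.6 dy 4.43 dz -5.31
0.7 dy 5.44 dz -5.90
0.8 dy 6.50 dz -6.38
0.9 dy 7.61 dz -6.76
1.0 dy 8.75 dz -7.02
1.1 dy 9.91 dz -7.17
1.2 dy 11.08 dz -7.20
1.3 dy 12.25 dz -7.11
1.4 dy 13.40 dz -6.91
1.5 dy 14.52 dz -6.59
1.6 dy 15.61 dz -6.16
1.7 dy 16.65 dz -5.63
1.8 dy 17.64 dz -5.00
1.9 dy 18.55 dz -4.27
2.0 dy 19.39 dz -3.45
2.1 dy 20.14 dz -2.55
```

arm_command:
  increments:
    - {"dx":0,"dy":0.1,"dz":-0.5,"wx":0,"wy":0,"wz":0,"grip":0.8}
    - {"dx":0,"dy":0.35,"dz":-1.06,"wx":0,"wy":0,"wz":0,"grip":0.8}
    - {"dx":0,"dy":0.65,"dz":-1.57,"wx":0,"wy":0,"wz":0,"grip":0.8}
    - {"dx":0,"dy":0.96,"dz":-2.06,"wx":0,"wy":0,"wz":0,"grip":0.8}
    - {"dx":0,"dy":1.3,"dz":-2.54,"wx":0,"wy":0,"wz":0,"grip":0.8}
    - {"dx":0,"dy":1.66,"dz":-2.99,"wx":0,"wy":0,"wz":0,"grip":0.8}
    - {"dx":0,"dy":2.45,"dz":-3.85,"wx":0,"wy":0,"wz":0,"grip":0.8}
    - {"dx":0,"dy":3.33,"dz":-4.63,"wx":0,"wy":0,"wz":0,"grip":0.8}

```text
clock: 3.2
eef_pos: [0.505, 0.0262, 0.2238]
tool_rot: [0.749, 0.663, -0.003, -0.004]
ft_force: [-12.0, 5.3, 3.1]
grip_width: 0.0097
grasp_force: 58.4
```

Run:
```python
from h import *
togo(None)
```

```text
t 3.2 tcp [0.505  0.0262 0.2238] y-axis deg -6.95 zaxis [-0.0092  0.0022 -1.    ] w 0.00969682598040062 F [-12.    5.3   3.1] gf 58.36470007896423
```

arm_command:
  increments:
    - {"dx":0,"dy":0.95,"dz":-0.68,"wx":0,"wy":0,"wz":0,"grip":0.8}
    - {"dx":0,"dy":1.96,"dz":-1.27,"wx":0,"wy":0,"wz":0,"grip":0.8}
    - {"dx":0,"dy":3.02,"dz":-1.75,"wx":0,"wy":0,"wz":0,"grip":0.8}
    - {"dx":0,"dy":4.13,"dz":-2.13,"wx":0,"wy":0,"wz":0,"grip":0.8}
    - {"dx":0,"dy":5.27,"dz":-2.39,"wx":0,"wy":0,"wz":0,"grip":0.8}
    - {"dx":0,"dy":6.43,"dz":-2.54,"wx":0,"wy":0,"wz":0,"grip":0.8}
    - {"dx":0,"dy":7.6,"dz":-2.57,"wx":0,"wy":0,"wz":0,"grip":0.8}
    - {"dx":0,"dy":8.77,"dz":-2.48,"wx":0,"wy":0,"wz":0,"grip":0.8}
    - {"dx":0,"dy":9.35,"dz":-2.39,"wx":0,"wy":0,"wz":0,"grip":0.8}
    - {"dx":0,"dy":9.92,"dz":-2.28,"wx":0,"wy":0,"wz":0,"grip":0.8}

```text
clock: 4.2
eef_pos: [0.6079, 0.0134, 0.2499]
tool_rot: [0.749, 0.663, 0.001, 0.001]
ft_force: [-6.0, 2.7, 8.5]
grip_width: 0.0096
grasp_force: 64.2
```

Run:
```python
from h import *
togo(None)
```

```text
t 4.2 tcp [0.6079 0.0134 0.2499] y-axis deg -6.99 zaxis [ 3.e-03  4.e-04 -1.e+00] w 0.009601818588538915 F [-6.   2.7  8.5] gf 64.24238920211792
```

arm_command:
  increments:
    - {"dx":0,"dy":0.56,"dz":0.15,"wx":0,"wy":0,"wz":0,"grip":0.8}
    - {"dx":0,"dy":1.12,"dz":0.32,"wx":0,"wy":0,"wz":0,"grip":0.8}
    - {"dx":0,"dy":1.4,"dz":0.42,"wx":0,"wy":0,"wz":0,"grip":0.8}
    - {"dx":0,"dy":1.67,"dz":0.53,"wx":0,"wy":0,"wz":0,"grip":0.8}
    - {"dx":0,"dy":1.94,"dz":0.64,"wx":0,"wy":0,"wz":0,"grip":0.8}
    - {"dx":0,"dy":2.21,"dz":0.75,"wx":0,"wy":0,"wz":0,"grip":0.8}
    - {"dx":0,"dy":2.48,"dz":0.88,"wx":0,"wy":0,"wz":0,"grip":0.8}
    - {"dx":0,"dy":2.74,"dz":1.0,"wx":0,"wy":0,"wz":0,"grip":0.8}
    - {"dx":0,"dy":3.0,"dz":1.14,"wx":0,"wy":0,"wz":0,"grip":0.8}
    - {"dx":0,"dy":3.25,"dz":1.28,"wx":0,"wy":0,"wz":0,"grip":0.8}

```text
clock: 5.2
eef_pos: [0.6403, 0.0091, 0.2361]
tool_rot: [0.749, 0.663, 0.001, 0.001]
ft_force: [-3.6, 1.4, 5.8]
grip_width: 0.0098
grasp_force: 65.2
```

arm_command:
  increments:
    - {"dx":0,"dy":0,"dz":0,"wx":0,"wy":0,"wz":0,"grip":0.8}
    - {"dx":0,"dy":0,"dz":0,"wx":0,"wy":0,"wz":0,"grip":0.8}
    - {"dx":0,"dy":0,"dz":0,"wx":0,"wy":0,"wz":0,"grip":0.8}
    - {"dx":0,"dy":0,"dz":0,"wx":0,"wy":0,"wz":0,"grip":0.8}
    - {"dx":0,"dy":0,"dz":0,"wx":0,"wy":0,"wz":0,"grip":0.8}
    - {"dx":0,"dy":0,"dz":0,"wx":0,"wy":0,"wz":0,"grip":0.8}

```text
clock: 5.8
eef_pos: [0.6409, 0.0091, 0.2358]
tool_rot: [0.749, 0.663, 0.001, 0.001]
ft_force: [-2.1, 0.9, 5.5]
grip_width: 0.0098
grasp_force: 65.1
```

Run:
```python
from h import *
togo(None)
p,d,c=snap("scene")
a=p[110:330,170:410]; cv2.imwrite("pics/s2c.png",cv2.resize(a[...,::-1],None,fx=2.6,fy=2.6,interpolation=cv2.INTER_CUBIC))
```

```text
t 5.8 tcp [0.6409 0.0091 0.2358] y-axis deg -6.99 zaxis [ 3.9e-03 -3.0e-04 -1.0e+00] w 0.009760761705722109 F [-2.1  0.9  5.5] gf 65.12133121490479
```

View pics/s2c.png

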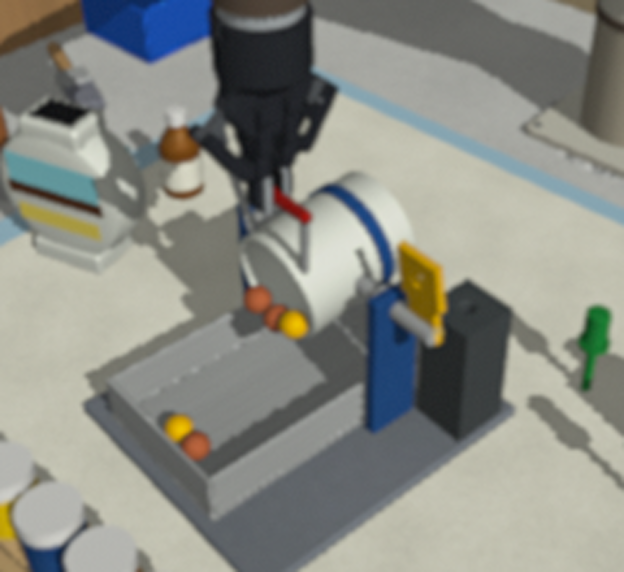

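Two balls are in the tray, at crop (180,425) and (197,445). Three are still at the mouth, around (275,310), so I'll tip slowly further.

arm_command:
  increments:
    - {"dx":0,"dy":0.26,"dz":0.15,"wx":0,"wy":0,"wz":0,"grip":0.8}
    - {"dx":0,"dy":0.5,"dz":0.31,"wx":0,"wy":0,"wz":0,"grip":0.8}
    - {"dx":0,"dy":0.75,"dz":0.47,"wx":0,"wy":0,"wz":0,"grip":0.8}
    - {"dx":0,"dy":0.99,"dz":0.63,"wx":0,"wy":0,"wz":0,"grip":0.8}
    - {"dx":0,"dy":1.22,"dz":0.81,"wx":0,"wy":0,"wz":0,"grip":0.8}
    - {"dx":0,"dy":1.45,"dz":0.99,"wx":0,"wy":0,"wz":0,"grip":0.8}
    - {"dx":0,"dy":1.68,"dz":1.17,"wx":0,"wy":0,"wz":0,"grip":0.8}
    - {"dx":0,"dy":1.9,"dz":1.36,"wx":0,"wy":0,"wz":0,"grip":0.8}
    - {"dx":0,"dy":2.33,"dz":1.76,"wx":0,"wy":0,"wz":0,"grip":0.8}
    - {"dx":0,"dy":2.74,"dz":2.18,"wx":0,"wy":0,"wz":0,"grip":0.8}

```text
clock: 6.85
eef_pos: [0.6673, 0.0058, 0.2127]
tool_rot: [0.749, 0.663, 0.0, 0.0]
ft_force: [-5.4, 1.7, 8.1]
grip_width: 0.0097
grasp_force: 67.5
```

arm_command:
  increments:
    - {"dx":0,"dy":0,"dz":0,"wx":0,"wy":0,"wz":0,"grip":0.8}
    - {"dx":0,"dy":0,"dz":0,"wx":0,"wy":0,"wz":0,"grip":0.8}
    - {"dx":0,"dy":0,"dz":0,"wx":0,"wy":0,"wz":0,"grip":0.8}
    - {"dx":0,"dy":0,"dz":0,"wx":0,"wy":0,"wz":0,"grip":0.8}
    - {"dx":0,"dy":0,"dz":0,"wx":0,"wy":0,"wz":0,"grip":0.8}

```text
clock: 7.35
eef_pos: [0.6677, 0.0057, 0.2117]
tool_rot: [0.749, 0.663, 0.0, 0.001]
ft_force: [2.7, 0.3, -1.2]
grip_width: 0.0097
grasp_force: 67.7
```

Run:
```python
from h import *
togo(None)
p,d,c=snap("scene")
a=p[110:330,170:410]; cv2.imwrite("pics/s3c.png",cv2.resize(a[...,::-1],None,fx=2.6,fy=2.6,interpolation=cv2.INTER_CUBIC))
```

```text
t 7.35 tcp [0.6677 0.0057 0.2117] y-axis deg -7.0 zaxis [ 1.4e-03 -3.0e-04 -1.0e+00] w 0.009652091348965545 F [ 2.7  0.3 -1.2] gf 67.6837420463562
```

View pics/s3c.png

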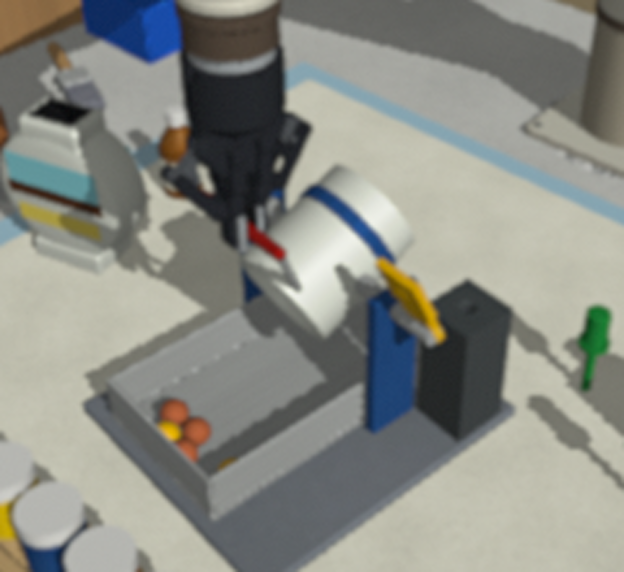

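All five balls are in the tray: terracotta at (174,411), (197,431) and (188,450), yellow at (170,430) and (228,463). Now I'll swing the jar back.

arm_command:
  increments:
    - {"dx":0,"dy":-0.84,"dz":-0.82,"wx":0,"wy":0,"wz":0,"grip":0.8}
    - {"dx":0,"dy":-1.75,"dz":-1.55,"wx":0,"wy":0,"wz":0,"grip":0.8}
    - {"dx":0,"dy":-2.74,"dz":-2.18,"wx":0,"wy":0,"wz":0,"grip":0.8}
    - {"dx":0,"dy":-3.78,"dz":-2.71,"wx":0,"wy":0,"wz":0,"grip":0.8}
    - {"dx":0,"dy":-4.87,"dz":-3.14,"wx":0,"wy":0,"wz":0,"grip":0.8}
    - {"dx":0,"dy":-5.99,"dz":-3.46,"wx":0,"wy":0,"wz":0,"grip":0.8}
    - {"dx":0,"dy":-7.14,"dz":-3.66,"wx":0,"wy":0,"wz":0,"grip":0.8}
    - {"dx":0,"dy":-8.31,"dz":-3.75,"wx":0,"wy":0,"wz":0,"grip":0.8}
    - {"dx":0,"dy":-9.48,"dz":-3.72,"wx":0,"wy":0,"wz":0,"grip":0.8}
    - {"dx":0,"dy":-10.64,"dz":-3.57,"wx":0,"wy":0,"wz":0,"grip":0.8}

```text
clock: 8.4
eef_pos: [0.5647, 0.0187, 0.2521]
tool_rot: [0.749, 0.663, 0.005, 0.004]
ft_force: [3.2, 1.1, 11.0]
grip_width: 0.0097
grasp_force: 64.9
```

arm_command:
  increments:
    - {"dx":0,"dy":-1.14,"dz":0.26,"wx":0,"wy":0,"wz":0,"grip":0.8}
    - {"dx":0,"dy":-2.25,"dz":0.64,"wx":0,"wy":0,"wz":0,"grip":0.8}
    - {"dx":0,"dy":-3.31,"dz":1.12,"wx":0,"wy":0,"wz":0,"grip":0.8}
    - {"dx":0,"dy":-4.32,"dz":1.71,"wx":0,"wy":0,"wz":0,"grip":0.8}
    - {"dx":0,"dy":-5.27,"dz":2.39,"wx":0,"wy":0,"wz":0,"grip":0.8}
    - {"dx":0,"dy":-6.15,"dz":3.17,"wx":0,"wy":0,"wz":0,"grip":0.8}
    - {"dx":0,"dy":-6.94,"dz":4.03,"wx":0,"wy":0,"wz":0,"grip":0.8}
    - {"dx":0,"dy":-7.64,"dz":4.96,"wx":0,"wy":0,"wz":0,"grip":0.8}
    - {"dx":0,"dy":-8.0,"dz":5.45,"wx":0,"wy":0,"wz":0,"grip":0.8}

```text
clock: 9.3
eef_pos: [0.4837, 0.0288, 0.1945]
tool_rot: [0.749, 0.663, 0.002, 0.002]
ft_force: [5.0, 0.9, 3.6]
grip_width: 0.0096
grasp_force: 71.7
```

Run:
```python
from h import *
togo([.4743,.0302,.1784])
```

```text
t 9.3 tcp [0.4837 0.0288 0.1945] y-axis deg -6.99 zaxis [ 6.2e-03  3.0e-04 -1.0e+00] w 0.009637774776721383 F [5.  0.9 3.6] gf 71.7145299911499
tool cm [ 0.02 -0.96  1.6 ]
```

arm_command:
  increments:
    - {"dx":0,"dy":-0.3,"dz":0.55,"wx":0,"wy":0,"wz":0,"grip":0.8}
    - {"dx":0,"dy":-0.55,"dz":1.05,"wx":0,"wy":0,"wz":0,"grip":0.8}
    - {"dx":0,"dy":-0.75,"dz":1.5,"wx":0,"wy":0,"wz":0,"grip":0.8}
    - {"dx":0,"dy":-0.8,"dz":1.75,"wx":0,"wy":0,"wz":0,"grip":0.8}
    - {"dx":0,"dy":-0.8,"dz":1.75,"wx":0,"wy":0,"wz":0,"grip":0.8}

```text
clock: 9.8
eef_pos: [0.4745, 0.0299, 0.176]
tool_rot: [0.749, 0.663, 0.001, 0.0]
ft_force: [2.3, 3.0, 3.8]
grip_width: 0.0098
grasp_force: 73.0
```

Run:
```python
from h import *
togo([.4743,.0302,.1784])
```

```text
t 9.8 tcp [0.4745 0.0299 0.176 ] y-axis deg -6.98 zaxis [ 1.6e-03  7.0e-04 -1.0e+00] w 0.009762133421889885 F [2.3 3.  3.8] gf 73.01939606666565
tool cm [ 0.03 -0.02 -0.24]
```

arm_command:
  increments:
    - {"dx":0,"dy":0,"dz":0.2,"wx":0,"wy":0,"wz":0,"grip":0.8}
    - {"dx":0,"dy":0,"dz":0.4,"wx":0,"wy":0,"wz":0,"grip":0.8}
    - {"dx":0,"dy":0,"dz":0.4,"wx":0,"wy":0,"wz":0,"grip":0.8}

```text
clock: 10.1
eef_pos: [0.4743, 0.03, 0.1749]
tool_rot: [0.749, 0.663, 0.002, 0.001]
ft_force: [-2.6, 3.2, 22.8]
grip_width: 0.01
grasp_force: 76.4
```

arm_command:
  increments:
    - {"dx":0,"dy":0,"dz":-0.3,"wx":0,"wy":0,"wz":0,"grip":2}
    - {"dx":0,"dy":0,"dz":-0.3,"wx":0,"wy":0,"wz":0,"grip":4}
    - {"dx":0,"dy":0,"dz":-0.3,"wx":0,"wy":0,"wz":0,"grip":4}
    - {"dx":0,"dy":0,"dz":-1,"wx":0,"wy":0,"wz":0,"grip":4}
    - {"dx":0,"dy":0,"dz":-4,"wx":0,"wy":0,"wz":0,"grip":4}
    - {"dx":0,"dy":0,"dz":-8,"wx":0,"wy":0,"wz":0,"grip":4}
    - {"dx":0,"dy":0,"dz":-8,"wx":0,"wy":0,"wz":0,"grip":4}

```text
clock: 10.8
eef_pos: [0.4766, 0.0296, 0.2566]
tool_rot: [0.749, 0.663, 0.003, 0.003]
ft_force: [0.7, 0.2, 0.1]
grip_width: 0.0395
grasp_force: 0.0
```

Run:
```python
from h import *
togo([.4235,.3,.2])
```

```text
t 10.8 tcp [0.4766 0.0296 0.2566] y-axis deg -7.0 zaxis [ 8.6e-03  4.0e-04 -1.0e+00] w 0.03954892211938328 F [0.7 0.2 0.1] gf 0.0
tool cm [26.18 -8.61  5.62]
```

arm_command:
  increments:
    - {"dx":26.2,"dy":-8.6,"dz":0,"wx":0,"wy":0,"wz":0,"grip":5}
    - {"dx":26.2,"dy":-8.6,"dz":0,"wx":0,"wy":0,"wz":0,"grip":5}
    - {"dx":26.2,"dy":-8.6,"dz":0,"wx":0,"wy":0,"wz":0,"grip":5}
    - {"dx":26.2,"dy":-8.6,"dz":0,"wx":0,"wy":0,"wz":0,"grip":5}
    - {"dx":26.2,"dy":-8.6,"dz":0,"wx":0,"wy":0,"wz":0,"grip":5}
    - {"dx":26.2,"dy":-8.6,"dz":4,"wx":0,"wy":0,"wz":0,"grip":5}
    - {"dx":26.2,"dy":-8.6,"dz":8,"wx":0,"wy":0,"wz":0,"grip":5}
    - {"dx":26.2,"dy":-8.6,"dz":9,"wx":0,"wy":0,"wz":0,"grip":5}
    - {"dx":26.2,"dy":-8.6,"dz":9,"wx":0,"wy":0,"wz":0,"grip":5}

```text
clock: 11.7
eef_pos: [0.4189, 0.2988, 0.1596]
tool_rot: [0.749, 0.663, -0.003, -0.0]
ft_force: [-0.0, -0.4, 1.3]
grip_width: 0.0503
grasp_force: 0.0
```

Run:
```python
from h import *
togo([.4235,.3,.0755])
p,d,c=snap("scene")
a=p[170:310,350:530]; cv2.imwrite("pics/s4c.png",cv2.resize(a[...,::-1],None,fx=4,fy=4,interpolation=cv2.INTER_CUBIC))
```

```text
t 11.7 tcp [0.4189 0.2988 0.1596] y-axis deg -7.0 zaxis [-0.0047 -0.0036 -1.    ] w 0.05025990405285389 F [-0.  -0.4  1.3] gf 0.0
tool cm [0.21 0.47 8.4 ]
```

View pics/s4c.png

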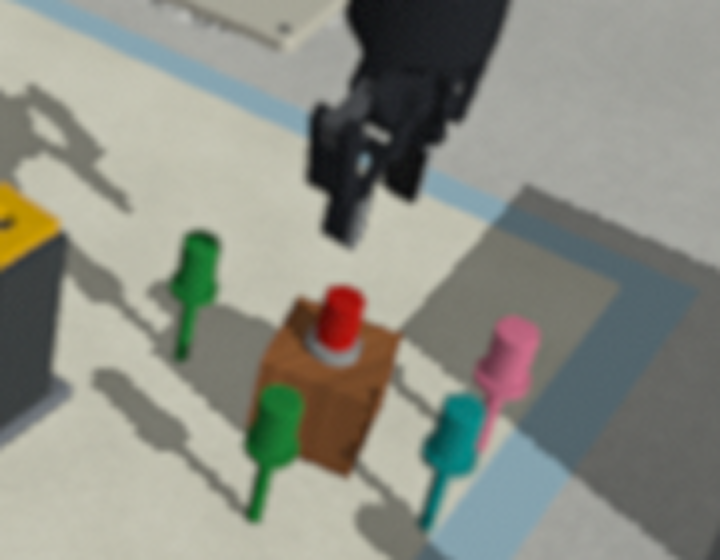

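The gripper stands above the pin, whose red grip is at crop (340,318); the look-alikes stay clear of it. Descending to grip.

arm_command:
  increments:
    - {"dx":0.1,"dy":0.45,"dz":1,"wx":0,"wy":0,"wz":0,"grip":5}
    - {"dx":0.1,"dy":0.45,"dz":4,"wx":0,"wy":0,"wz":0,"grip":5}
    - {"dx":0.1,"dy":0.45,"dz":6.5,"wx":0,"wy":0,"wz":0,"grip":5}
    - {"dx":0.1,"dy":0.45,"dz":8.1,"wx":0,"wy":0,"wz":0,"grip":5}
    - {"dx":0.1,"dy":0.45,"dz":8.1,"wx":0,"wy":0,"wz":0,"grip":5}
    - {"dx":0.1,"dy":0.45,"dz":8.1,"wx":0,"wy":0,"wz":0,"grip":5}

```text
clock: 12.35
eef_pos: [0.4264, 0.3007, 0.0818]
tool_rot: [0.749, 0.662, 0.001, 0.0]
ft_force: [-0.2, -0.6, 0.2]
grip_width: 0.0501
grasp_force: 0.0
```

Run:
```python
from h import *
togo([.4235,.299,.075])
```

```text
t 12.35 tcp [0.4264 0.3007 0.0818] y-axis deg -7.05 zaxis [ 0.0018  0.0012 -1.    ] w 0.05008403181490877 F [-0.2 -0.6  0.2] gf 0.0
tool cm [-0.2  -0.27  0.68]
```

arm_command:
  increments:
    - {"dx":-0.15,"dy":-0.27,"dz":0.6,"wx":0,"wy":0,"wz":0,"grip":5}
    - {"dx":-0.15,"dy":-0.27,"dz":0.6,"wx":0,"wy":0,"wz":0,"grip":5}
    - {"dx":-0.15,"dy":-0.27,"dz":0.6,"wx":0,"wy":0,"wz":0,"grip":3.5}
    - {"dx":-0.15,"dy":-0.27,"dz":0.6,"wx":0,"wy":0,"wz":0,"grip":2.8}
    - {"dx":-0.15,"dy":-0.27,"dz":0.6,"wx":0,"wy":0,"wz":0,"grip":2}
    - {"dx":-0.15,"dy":-0.27,"dz":0.6,"wx":0,"wy":0,"wz":0,"grip":2}
    - {"dx":-0.15,"dy":-0.27,"dz":0.6,"wx":0,"wy":0,"wz":0,"grip":2}

```text
clock: 13.05
eef_pos: [0.4226, 0.2997, 0.0752]
tool_rot: [0.749, 0.663, 0.001, 0.0]
ft_force: [-0.7, 0.1, 5.1]
grip_width: 0.0221
grasp_force: 58.7
```

Run:
```python
from h import *
togo([.4235,.299,.075])
```

```text
t 13.05 tcp [0.4226 0.2997 0.0752] y-axis deg -6.99 zaxis [ 1.e-03  8.e-04 -1.e+00] w 0.022144775991700998 F [-0.7  0.1  5.1] gf 58.704848885536194
tool cm [-0.06  0.1   0.02]
```

arm_command:
  increments:
    - {"dx":0,"dy":0,"dz":-2,"wx":0,"wy":0,"wz":0,"grip":2}
    - {"dx":0,"dy":0,"dz":-5,"wx":0,"wy":0,"wz":0,"grip":2}
    - {"dx":0,"dy":0,"dz":-9,"wx":0,"wy":0,"wz":0,"grip":2}
    - {"dx":0,"dy":0,"dz":-13,"wx":0,"wy":0,"wz":0,"grip":2}
    - {"dx":-1,"dy":1,"dz":-17,"wx":0,"wy":0,"wz":0,"grip":2}
    - {"dx":-5,"dy":5,"dz":-17,"wx":0,"wy":0,"wz":0,"grip":2}
    - {"dx":-8,"dy":8,"dz":-17,"wx":0,"wy":0,"wz":0,"grip":2}
    - {"dx":-11,"dy":11,"dz":-17,"wx":0,"wy":0,"wz":0,"grip":2}
    - {"dx":-13.5,"dy":13,"dz":-17,"wx":0,"wy":0,"wz":0,"grip":2}
    - {"dx":-14.1,"dy":13.8,"dz":-17,"wx":0,"wy":0,"wz":0,"grip":2}

```text
clock: 14.05
eef_pos: [0.5431, 0.1396, 0.2437]
tool_rot: [0.75, 0.661, -0.001, 0.0]
ft_force: [-0.1, 1.0, -1.5]
grip_width: 0.0223
grasp_force: 59.5
```

arm_command:
  increments:
    - {"dx":0,"dy":0,"dz":1,"wx":0,"wy":0,"wz":0,"grip":2}
    - {"dx":0,"dy":0,"dz":1,"wx":0,"wy":0,"wz":0,"grip":2}
    - {"dx":0,"dy":0,"dz":1,"wx":0,"wy":0,"wz":0,"grip":2}
    - {"dx":0,"dy":0,"dz":1,"wx":0,"wy":0,"wz":0,"grip":2}

```text
clock: 14.45
eef_pos: [0.5413, 0.1439, 0.2346]
tool_rot: [0.748, 0.663, -0.0, -0.0]
ft_force: [0.2, -0.3, -0.2]
grip_width: 0.0224
grasp_force: 59.5
```

Run:
```python
from h import *
togo([.542,.143,.23])
p,d,c=snap("scene"); np.savez("s5.npz",p=p,d=d,c=c)
o=monitor.get_obs()["eef_pos"]; print("proj tip",proj("scene",[o-[0,0,.069],o-[0,0,.03],o]))
a=p[150:260,300:410]; cv2.imwrite("pics/s5c.png",cv2.resize(a[...,::-1],None,fx=5.4,fy=5.4,interpolation=cv2.INTER_CUBIC))
```

```text
t 14.45 tcp [0.5413 0.1439 0.2346] y-axis deg -6.87 zaxis [-4.e-04  1.e-04 -1.e+00] w 0.022443846536314985 F [ 0.2 -0.3 -0.2] gf 59.5074999332428
tool cm [-0.08  0.08  0.46]
proj tip [[349.81742099 218.75362373]
 [351.06334382 204.79128448]
 [352.0691698  193.54254631]]
```

View pics/s5c.png

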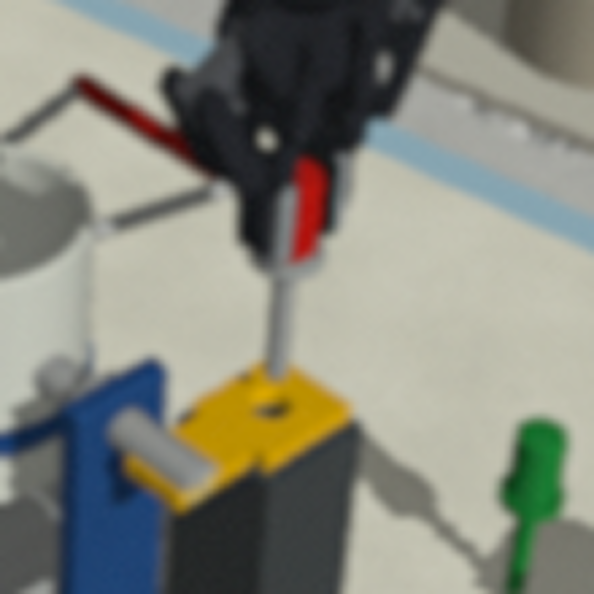

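Run:
```python
from h import *
a=np.load("scene0.npz")["p"].astype(float); z=np.load("s5.npz"); b=z["p"].astype(float)
D=np.abs(b-a).sum(-1)
for r in range(200,222):
    s=D[r,338:366]; k=np.clip(s-40,0,150); print(r,"%.2f w%.2f"%((k*np.arange(338,366)).sum()/k.sum(),k.sum()/150),s.astype(int)[6:22])
print(a[218:230,342:358,2].astype(int)); print(a[218:230,342:358,0].astype(int))
o=monitor.get_obs()["eef_pos"]
h=ray("scene",(349.8,224.2),.15)[0]; print(h)
for zz in(.15,.17,.19): print(zz,"hole axis",proj("scene",[h[0],h[1],zz])[0],"tcp axis",proj("scene",[o[0],o[1],zz])[0])
print("px per mm lateral",(proj("scene",h+[-.0055,.0083,0])-proj("scene",h))/10,"standy",(proj("scene",h+[.00122,.00992,0])-proj("scene",h))/10,"standx",(proj("scene",h+[.00992,-.00122,0])-proj("scene",h))/10)
```

```text
200 351.47 w6.51 [ 16  15  11  71 134 177 188 179 147 127 116 102  91  77  48  16]
201 351.75 w4.38 [ 20  17  14   4  39  97 158 184 168 134 108  77  51  34  10   4]
202 351.67 w3.87 [ 16  15  18  18   2  51 152 212 188 144  94  41  11   1   9  15]
203 351.56 w3.34 [ 17  19  20  23  10  43 141 201 175 123  69  24  13  14  13  20]
204 351.42 w3.03 [ 15  13  15  18  10  41 143 192 158 107  55  15  11  17  16  16]
205 351.36 w2.97 [ 16  15  17  17   9  44 146 188 152 101  54  15  14  17  17  15]
206 351.18 w3.15 [ 13  14  16  16   2  65 160 191 148 103  47  12  12  16  18  13]
207 350.99 w3.10 [ 15  13  20  20   6  76 172 189 136  92  38   4  18  12  17  14]
208 350.89 w3.09 [ 15  17  16  15   6  85 179 185 130  84  34  11  17  18  18  15]
209 350.86 w3.05 [ 16  18  18  20   3  87 180 182 126  82  28   5  19  18  16  12]
210 350.84 w3.06 [ 14  17  19  21   8  90 182 178 128  81  34   3  16  15  16  16]
211 350.82 w3.13 [ 14  14  17  19   8  97 183 178 128  83  33   3  20  16  18  18]
212 350.79 w3.11 [ 15  14  21  19   9 100 187 172 125  82  30   6  20  15  12  17]
213 350.69 w3.07 [ 15
[... 2058 characters left out ...]
181 179 168 149 125 103  88  90 114 146 171 183 186 184]
 [180 182 182 181 176 168 157 145 134 137 153 171 182 185 185 185]
 [180 181 182 182 182 182 179 176 174 174 179 183 183 184 185 187]
 [182 181 183 182 183 183 184 185 183 182 183 182 183 185 187 192]]
[0.54080548 0.14457819 0.15      ]
0.15 hole axis [349.8 224.2] tcp axis [349.3317244  224.20511702]
0.17 hole axis [350.42322618 217.27453694] tcp axis [349.94883495 217.27945203]
0.19 hole axis [351.0637156  210.16536093] tcp axis [350.58303725 210.17006351]
px per mm lateral [[0.45168117 0.0428558 ]] standy [[0.32860634 0.22614833]] standx [[-0.31676781  0.19779558]]<stdin>:5: RuntimeWarning: invalid value encountered in scalar divide
```

The pin is held vertical: its shank axis at row 212 is at column 351.2, and the hole axis there is 350.9–351.1. It is aligned to within about 0.5 mm, so I'll lower it gently.

arm_command:
  increments:
    - {"dx":0,"dy":0.05,"dz":0.5,"wx":0,"wy":0,"wz":0,"grip":2}
    - {"dx":0,"dy":0.05,"dz":1.0,"wx":0,"wy":0,"wz":0,"grip":2}
    - {"dx":0,"dy":0.05,"dz":1.5,"wx":0,"wy":0,"wz":0,"grip":2}
    - {"dx":0,"dy":0.05,"dz":2.0,"wx":0,"wy":0,"wz":0,"grip":2}
    - {"dx":0,"dy":0.05,"dz":2.3,"wx":0,"wy":0,"wz":0,"grip":2}
    - {"dx":0,"dy":0.05,"dz":2.3,"wx":0,"wy":0,"wz":0,"grip":2}

```text
clock: 15.1
eef_pos: [0.5421, 0.1424, 0.2108]
tool_rot: [0.749, 0.663, -0.001, -0.0]
ft_force: [-0.9, -0.0, -0.7]
grip_width: 0.0222
grasp_force: 59.5
```

arm_command:
  increments:
    - {"dx":0,"dy":0,"dz":0.3,"wx":0,"wy":0,"wz":0,"grip":2}
    - {"dx":0,"dy":0,"dz":0.6,"wx":0,"wy":0,"wz":0,"grip":2}
    - {"dx":0,"dy":0,"dz":0.9,"wx":0,"wy":0,"wz":0,"grip":2}
    - {"dx":0,"dy":0,"dz":0.9,"wx":0,"wy":0,"wz":0,"grip":2}

```text
clock: 15.5
eef_pos: [0.5422, 0.1425, 0.202]
tool_rot: [0.749, 0.663, -0.0, -0.0]
ft_force: [0.2, 0.3, -0.7]
grip_width: 0.0224
grasp_force: 59.5
```

Run:
```python
from h import *
togo(None)
```

```text
t 15.5 tcp [0.5422 0.1425 0.202 ] y-axis deg -6.99 zaxis [-9.e-04 -2.e-04 -1.e+00] w 0.022419485820247314 F [ 0.2  0.3 -0.7] gf 59.5077520608902
```

arm_command:
  increments:
    - {"dx":0,"dy":0,"dz":0.5,"wx":0,"wy":0,"wz":0,"grip":2}
    - {"dx":0,"dy":0,"dz":1.0,"wx":0,"wy":0,"wz":0,"grip":2}
    - {"dx":0,"dy":0,"dz":1.5,"wx":0,"wy":0,"wz":0,"grip":2}
    - {"dx":0,"dy":0,"dz":2.0,"wx":0,"wy":0,"wz":0,"grip":2}
    - {"dx":0,"dy":0,"dz":2.5,"wx":0,"wy":0,"wz":0,"grip":2}
    - {"dx":0,"dy":0,"dz":3.0,"wx":0,"wy":0,"wz":0,"grip":2}
    - {"dx":0,"dy":0,"dz":3.4,"wx":0,"wy":0,"wz":0,"grip":2}
    - {"dx":0,"dy":0,"dz":3.7,"wx":0,"wy":0,"wz":0,"grip":2}
    - {"dx":0,"dy":0,"dz":3.9,"wx":0,"wy":0,"wz":0,"grip":2}

```text
clock: 16.4
eef_pos: [0.5425, 0.1426, 0.1633]
tool_rot: [0.749, 0.663, -0.0, -0.0]
ft_force: [0.7, -0.4, -0.6]
grip_width: 0.0225
grasp_force: 59.5
```

arm_command:
  increments:
    - {"dx":0,"dy":0,"dz":0.15,"wx":0,"wy":0,"wz":0,"grip":2}
    - {"dx":0,"dy":0,"dz":0.3,"wx":0,"wy":0,"wz":0,"grip":2}
    - {"dx":0,"dy":0,"dz":0.3,"wx":0,"wy":0,"wz":0,"grip":2}

```text
clock: 16.7
eef_pos: [0.5425, 0.1426, 0.1604]
tool_rot: [0.749, 0.663, -0.0, -0.0]
ft_force: [-0.0, 0.0, -0.3]
grip_width: 0.0223
grasp_force: 59.5
```

arm_command:
  increments:
    - {"dx":0,"dy":0,"dz":0.1,"wx":0,"wy":0,"wz":0,"grip":2}
    - {"dx":0,"dy":0,"dz":0.2,"wx":0,"wy":0,"wz":0,"grip":2}
    - {"dx":0,"dy":0,"dz":0.3,"wx":0,"wy":0,"wz":0,"grip":2}
    - {"dx":0,"dy":0,"dz":0.3,"wx":0,"wy":0,"wz":0,"grip":2}

```text
clock: 17.1
eef_pos: [0.5428, 0.1426, 0.1592]
tool_rot: [0.749, 0.663, 0.001, 0.0]
ft_force: [-2.7, -1.1, 7.2]
grip_width: 0.0224
grasp_force: 60.4
```

arm_command:
  increments:
    - {"dx":0,"dy":0,"dz":0.15,"wx":0,"wy":0,"wz":0,"grip":2}
    - {"dx":0,"dy":0,"dz":0.15,"wx":0,"wy":0,"wz":0,"grip":2}
    - {"dx":0,"dy":0,"dz":-0.05,"wx":0,"wy":0,"wz":0,"grip":3}
    - {"dx":0,"dy":0,"dz":-0.1,"wx":0,"wy":0,"wz":0,"grip":4.2}
    - {"dx":0,"dy":0,"dz":-0.1,"wx":0,"wy":0,"wz":0,"grip":4.2}
    - {"dx":0,"dy":0,"dz":-1,"wx":0,"wy":0,"wz":0,"grip":4.2}
    - {"dx":0,"dy":0,"dz":-4,"wx":0,"wy":0,"wz":0,"grip":4.2}
    - {"dx":0,"dy":0,"dz":-8,"wx":0,"wy":0,"wz":0,"grip":4.2}
    - {"dx":0,"dy":0,"dz":-12,"wx":0,"wy":0,"wz":0,"grip":4.2}

```text
clock: 18.0
eef_pos: [0.5421, 0.1425, 0.2787]
tool_rot: [0.749, 0.663, -0.001, -0.0]
ft_force: [1.1, -0.2, -0.3]
grip_width: 0.0419
grasp_force: 0.0
```

arm_command:
  increments:
    - {"dx":5,"dy":-8,"dz":-2,"wx":0,"wy":0,"wz":0,"grip":4.2}
    - {"dx":8,"dy":-12,"dz":-2,"wx":0,"wy":0,"wz":0,"grip":4.2}
    - {"dx":10,"dy":-15,"dz":-2,"wx":0,"wy":0,"wz":0,"grip":4.2}
    - {"dx":10,"dy":-15,"dz":-2,"wx":0,"wy":0,"wz":0,"grip":4.2}
    - {"dx":10,"dy":-15,"dz":-2,"wx":0,"wy":0,"wz":0,"grip":4.2}

```text
clock: 18.5
eef_pos: [0.4033, 0.2623, 0.2988]
tool_rot: [0.747, 0.665, 0.001, -0.0]
ft_force: [-0.3, -0.2, -0.3]
grip_width: 0.0418
grasp_force: 0.0
```

Run:
```python
from h import *
togo(None)
p,d,c=snap("scene"); 
a=p[130:330,170:430]; cv2.imwrite("pics/s6c.png",cv2.resize(a[...,::-1],None,fx=2.9,fy=2.9,interpolation=cv2.INTER_CUBIC))
m=red(p,(305,150,355,195)); v,u=np.nonzero(m); rc=cv2.minAreaRect(np.c_[u,v].astype(np.float32)); print("handle",rc[0],"was 329.6,174.6; med z",np.median(c[m],0))
m=red(p,(335,195,365,228)); print("pin",m.sum(),c[m].max(0),np.median(c[m],0)); print("expected pin top px",proj("scene",[.5422,.1445,.19]),"red extent",np.nonzero(m)[0].min(),np.nonzero(m)[0].max())
```

```text
t 18.5 tcp [0.4033 0.2623 0.2988] y-axis deg -6.67 zaxis [ 4.0e-04  1.4e-03 -1.0e+00] w 0.04176182601429744 F [-0.3 -0.2 -0.3] gf 0.0
handle (329.35845947265625, 174.51585388183594) was 329.6,174.6; med z [0.47634951 0.03098322 0.19833165]
pin 138 [0.55621003 0.15559877 0.1904144 ] [0.54842273 0.14927098 0.17895591]
expected pin top px [[350.64454935 210.45643829]] red extent 209 225
```

View pics/s6c.png

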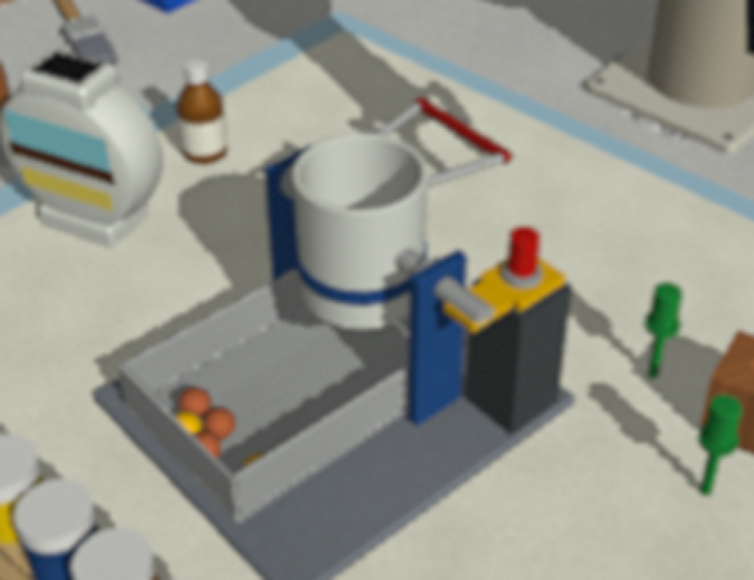

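The pin is home: its collar sits on the ear at (522,275) and its top measures 0.190 m. The jar is upright, with the handle where it started. All five balls are in the tray around (205,425), and the vase and bottle haven't moved.

```bash
python3 -c "
from workcell import job
print(job.job_done())"
```

```text
the job is handed in; nothing more can be done
None
```

The job is handed in at about 18.5 s on the robot's clock: all five balls are in the tray, the jar is upright and locked with the pin fully home, and the vase and amber bottle were left standing where they were.

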